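# Part the cube mould evenly with the nylon wedge

## Robot

A 6-joint arm with a two-finger parallel gripper is mounted at the origin on a cart in front of the work surface, level with it; the furniture and walls round the work are solid. World frame = base frame: x ahead of the robot, y to its left, z up, the work surface at z = 0. Lengths are in m, angles in degrees, forces in N, time in s.
With the tool pointing down it reaches from about 0.375 to 0.9 m from the base axis. Payload 3.1 kg.
Tool frame: the origin (TCP) lies between the finger pads; the fingertips stand 11 mm ahead of it and the grasp point (between the pads) lies 8 mm behind it; z points along the fingers, y is the line along which they close (so a half turn about z gives the same grasp; the last joint's range is limited). The gripper opens to 87 mm and grips with 3 to 60 N. Pads are 19 mm wide; open, the fingers measure 117 mm over their backs; the gripper's body (75 mm by 190 mm) begins 51 mm behind the grasp point.
Start: joints at [-80.357, 30.224, 82.088, -0, 67.689, -10.227], TCP at [0.212, -0.588, 0.212] pointing down, gripper open.
Joint ranges: [-176.69, 176.69], [-43.24, 126.21], [12.49, 139.97], [-82, 262], [0, 151.66], [-163.58, 163.58]. Speed limits (degrees/s): [159.86, 159.86, 180, 180, 180, 180].

## Interface

Orientations are given as a 3x3 rotation matrix whose columns are the frame's x, y, z axes.
In Python, from rig import bot, viewer, workorder, nets gives the robot as it stands. The module is installed in compiled form; this text tells all that it offers.
- The arm moves only by the tool move_arm, never from a script. Its argument "increments" is a list of rows, each a list of 7 numbers: the shift along the tool's x, y, z normalised to -1 to 1, where 1 is 0.3 m, then the turn, a rotation vector about the tool's x, y, z normalised to -1 to 1, where 1 is pi rad, then the opening, from 0 (shut) to 1 (fully open). In form: [[tx, ty, tz, wx, wy, wz, grip], ...]. A call has 1 to 10 rows; each row is the pose to reach, as a shift and turn from the pose commanded when the call began, along the tool's axes at that moment, turning the shorter way round; what a row does not reach only later rows make up. A row lasts 1/12 s, in which the tool goes at most 41.7 mm and 7.16 degrees, less where a joint would pass 70% of its speed; a pose out of reach is approached as far as the arm can. A call with a number of a shift or a turn outside -1 to 1 is refused whole. A call with a gripper value outside its range is refused whole. The fingers move at their own pace and stop on an object; the grip force is fixed at half the most. Time passes only in rows, so rows that repeat a pose let the fingers close. It gives the time, the measured TCP pose, the force, the opening and the grip force at its end, in the units of the state.
- bot.read_state(): the state, without advancing time (a new reading comes with each control period).
- viewer.capture(name): name is "scene" or "top" or "wrist"; returns a dict with "image" (400x640x3 uint8, blue, green, red), "K" (3x3 intrinsics, pixels), "eye" and "orientation" of the camera in the world. Camera axes: x right, y up, looking along -z (the intrinsics and any distortion apply to the point x, -y, -z); pixel columns grow to the right and rows downward; lengths in m; the calibration is good to about 2 mm. A picture is of the moment at which its call begins. There is no depth.
- workorder.hand_in(): hands the job in; it is judged then, once.
Trained networks look in the newest picture that a camera, given by its name, has taken for a name from the list of things; names that differ only in an ending like _2 or _b are one class to them, and where a whole thing is asked for, a point or a joint stands for the part that bears it (a point fixed in the world has none). Each returns a list of dicts, best first, with "conf" (0 to 1); they miss things now and then, are a little off and sometimes report something else, mostly with a low value. They report only what shows in the picture. A call takes as long as a camera call. They do not tell look-alikes from the thing itself.
- nets.find_in(camera, thing): "location" ([column, row] in pixels, amid what is visible of it).
The state is a dict: "time_s": time; "joint_positions": joint angles; "qvel": joint speeds; "tau": joint torques, N m; "position": TCP position; "tcp_rot": TCP orientation; "force": force on the tool from outside, world axes, zero at the start; "moment": the same for the moment, N m; "opening": opening from 0.0 (shut) to 1.0 (fully open); "grasp_force": force on a finger pad.
Only numpy, scipy, OpenCV 4.12 (cv2) and the standard library are available. Lean on these libraries where they do the work, as an engineer would, in place of code of your own. Each camera call takes 0.05 s, during which the arm holds its last target. There are 200 camera calls.

## Task

Part the two-piece cube mould with the orange nylon wedge from the tool stand: work it down into the seam's pry notches at alternate ends, only about half-way on the first push, so that the halves come apart evenly and neither end ever gets more than about 12 mm ahead of the other. Finish with the wedge having been pushed fully home (collar down on the mould) at both ends, and leave it standing home in the notch you did last, let go. Leave the steel wedge in its place, it would mar the mould.

Things in the scene. Friction and masses are not known exactly. Their poses are not given: they have to be found in the camera images.
- wedge_handle (a point): Middle of the orange nylon wedge's handle (80 g). z up, x across the blade's thickness, y along its width. Handle 24 (x) x 26 (y) mm, reaching 29 mm up and down from here. Below it a collar 50 (x) x 32 (y) x 8 mm, underside 37 mm below here, then the blade, 18 mm wide (y), 21 mm thick for 7 mm, then tapering evenly to 3 mm at the tip, 89 mm below here. It hangs tip down in a tool stand.
- steel_wedge_handle (a point): Middle of the handle of the dark steel wedge: same shape and axes as the orange one, not to be used. It hangs in the other slot of the same fixed wooden stand (70 x 170 x 58 mm); the slots are 84 mm apart in the direction of the wedges' y. Which slot holds which wedge varies.
- mould: Fixed dark base plate 156 x 150 x 10 mm with a 50 mm mortar cube between two aluminium halves (each 42 mm in x, 124 in y, top 70 mm above the worktop). Origin on the worktop under the middle; z up, y along the seam (+ = left end), x across it (- = near half). Pry notches 44 mm left and right of the middle take the blade, its width along the seam. Each half moves outward up to 14 mm at each end.
- near_left (a point): Point on the near (robot's side) half: on its seam face, at the middle of the left notch, level with the mould's top. Moves with the half, axes as the mould's when shut. Distance near_left to far_left = gap at the left end (0 shut); their midpoint = middle of the notch's mouth. Notch: 30 mm long (y), V 16 mm wide at the top, 2 mm at 10 mm depth, below that 2 mm all the way down.
- far_left (a point): The matching point on the far half, left notch. Pushing the wedge in opens that end about 0.4 mm per mm once its tip is 10 mm below the mould's top: tip 30 mm below the top gives a gap of about 8 mm; fully home (collar on the mould, tip 52 mm below the top, handle's middle 107 mm above the worktop) about 17 mm.
- near_right (a point): Point on the near half, right notch; as near_left, for the right end. The halves are held by a stiff friction fit (about 4 N each at a notch) and stay where they are left; an off-centre wedge only moves one half more than the other. A push takes 5 to 15 N downward.
- far_right (a point): The matching point on the far half, right notch. Distance near_right to far_right = gap at the right end (0 shut); their midpoint = middle of the right notch's mouth.
Not all that is in view belongs to the job. Of the things that look like the part that bears wedge_handle, the smallest one is meant.

How it is judged:
By the outcome, as a careful person would: the job done as asked, in the order asked, and still so for the second after the job is handed in, with the robot touching nothing.
It also fails if it takes over 56 s, if anything falls off the work surface, if the arm or the gripper's body presses on something with over 40 N, if the wrist force passes 120 N, or if a joint passes its speed limit or range.

## Working session

There is one attempt and no reset: what is moved stays moved. The work goes in short steps, Python scripts to look and compute and a tool call to move; the robot and the scene stay as the last step left them, time stands still between calls to the robot, and variables do not carry over. Pictures are saved under pics/ and viewed, at most 10 in all, crops included, and the job is handed in when it is done.

Besides the shell and the picture viewer there is one more tool, called after "Request:" by a JSON object that holds its "op" and its "data", one argument or row to a line. move_arm: Moves the arm, as the interface text tells. Its arguments: {"type":"object","properties":{"increments":{"type":"array"}},"required":["increments"]}

```bash
mkdir -p pics; cat > h.py <<'E'
import numpy as np, cv2
from rig import bot, viewer, workorder, nets
def cap(n,f=None):
    c=viewer.capture(n)
    if f: cv2.imwrite('pics/'+f,c['image'])
    return c
def proj(c,p):
    R=np.array(c['orientation']);q=R.T@(np.array(p)-np.array(c['eye']));u=np.array(c['K'])@np.array([q[0],-q[1],-q[2]]);return u[:2]/u[2]
def ray(c,px):
    d=np.linalg.inv(np.array(c['K']))@[px[0],px[1],1];return np.array(c['eye']),np.array(c['orientation'])@[d[0],-d[1],-d[2]]
def atz(c,px,z):
    e,d=ray(c,px);return e+d*(z-e[2])/d[2]
def tri(obs):
    A=np.zeros((3,3));b=np.zeros(3)
    for c,px in obs:
        e,d=ray(c,px);d=d/np.linalg.norm(d);P=np.eye(3)-np.outer(d,d);A+=P;b+=P@e
    return np.linalg.solve(A,b)
E
python3 - <<'E'
from h import *
np.set_printoptions(precision=3,suppress=True)
for n in ['scene','top']:
    c=cap(n,n+'.png');print(n,c['eye'],c['K'])
    for t in ['wedge_handle','steel_wedge_handle','near_left','far_left','near_right','far_right','mould']:
        print(t,[(np.round(d['location']),round(d['conf'],2),atz(c,d['location'],.07)) for d in nets.find_in(n,t)[:5]])
s=bot.read_state();print(s['position'],s['tcp_rot'],s['force'])
E
```

```text
scene [-0.08   0.786  0.591] [[471.809   0.    317.977]
 [  0.    471.809 195.732]
 [  0.      0.      1.   ]]
wedge_handle [(array([241., 187.]), 0.88, array([0.737, 0.201, 0.07 ])), (array([249., 244.]), 0.79, array([0.538, 0.336, 0.07 ])), (array([298., 227.]), 0.78, array([0.518, 0.225, 0.07 ]))]
steel_wedge_handle [(array([327., 210.]), 0.71, array([0.524, 0.13 , 0.07 ]))]
near_left [(array([393., 202.]), 0.75, array([ 0.444, -0.002,  0.07 ])), (array([371., 186.]), 0.28, array([ 0.527, -0.024,  0.07 ]))]
far_left [(array([368., 187.]), 0.95, array([ 0.529, -0.017,  0.07 ]))]
near_right [(array([395., 200.]), 0.78, array([ 0.444, -0.01 ,  0.07 ]))]
far_right []
mould [(array([390., 203.]), 0.97, array([0.445, 0.008, 0.07 ]))]
top [0.521 0.092 0.948] [[392.17    0.    318.536]
 [  0.    392.17  191.915]
 [  0.      0.      1.   ]]
wedge_handle [(array([192., 223.]), 0.93, array([0.495, 0.368, 0.07 ])), (array([251., 214.]), 0.64, array([0.514, 0.237, 0.07 ])), (array([244., 142.]), 0.63, array([0.676, 0.255, 0.07 ])), (array([385., 228.]), 0.53, array([ 0.483, -0.062,  0.07 ]))]
steel_wedge_handle [(array([289., 218.]), 0.67, array([0.505, 0.152, 0.07 ]))]
near_left [(array([385., 228.]), 0.57, array([ 0.484, -0.063,  0.07 ]))]
far_left [(array([387., 207.]), 0.67, array([ 0.531, -0.067,  0.07 ]))]
near_right [(array([382., 233.]), 0.55, array([ 0.473, -0.057,  0.07 ]))]
far_right [(array([390., 206.]), 0.56, array([ 0.533, -0.074,  0.07 ]))]
mould [(array([380., 218.]), 0.96, array([ 0.507, -0.052,  0.07 ]))]
[ 0.212 -0.588  0.212] [[ 0.94  0.34  0.  ]
 [ 0.34 -0.94 -0.  ]
 [-0.    0.   -1.  ]] [-0.325 -0.088  0.281]
```

```bash
python3 - <<'E'
import cv2
a=cv2.imread('pics/scene.png');b=cv2.imread('pics/top.png')
cv2.imwrite('pics/s1.png',cv2.resize(a[100:330,180:480],(800,613))[:600])
cv2.imwrite('pics/t1.png',cv2.resize(b[110:300,150:440],(800,524),interpolation=cv2.INTER_CUBIC))
E
```

```text
(no output)
```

View pics/s1.png

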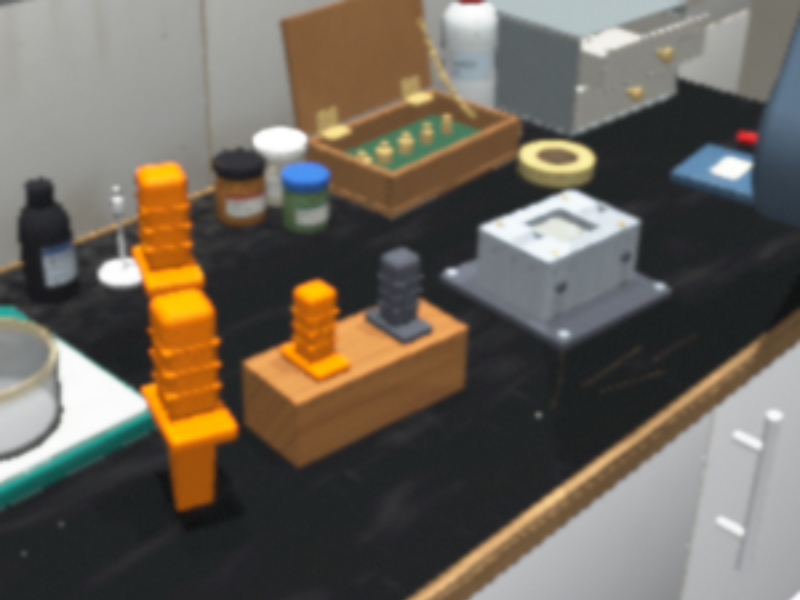

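View pics/t1.png

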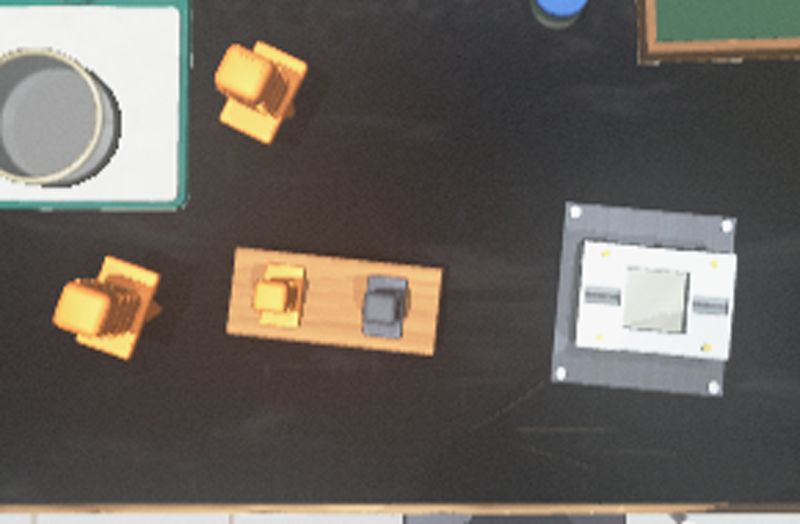

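Candidates for the orange wedge, by top-view pixels: (192,223), (244,142) and (251,214). The one at (251,214) fits. It is clearly the smallest, it hangs in the stand next to the steel wedge at (289,218), and the other two stand free and are much bigger. The enlarged crop above confirms this.

```bash
python3 - <<'E'
from h import *
np.set_printoptions(precision=4,suppress=True)
c=cap('top');s=cap('scene')
f=lambda x,y:(150+x/2.759,110+y/2.759)
g=lambda x,y:(180+x/2.6667,100+y/2.6667)
st=np.array([atz(c,f(*p),.058) for p in [(237,248),(442,268),(433,355),(226,333)]])
mo=np.array([atz(c,f(*p),.07) for p in [(583,240),(736,254),(728,360),(577,346)]])
pl=np.array([atz(c,f(*p),.01) for p in [(568,203),(736,218),(721,395),(552,381)]])
for q in (st,mo,pl):
    v=q[0]-q[1]+q[3]-q[2]; w=q[0]-q[3]+q[1]-q[2]
    print(q.mean(0),np.degrees(np.arctan2(v[1],v[0]))-90,np.degrees(np.arctan2(w[1],w[0])),np.linalg.norm(v)/2,np.linalg.norm(w)/2)
print('notch',atz(c,f(602,296),.07),atz(c,f(710,305),.07))
print('handle top',atz(c,f(271,296),.124),'steel',atz(c,f(385,306),.124))
print('tri',tri([(c,(251,214)),(s,(298,227))]))
print(bot.read_state()['joint_positions'])
E
```

```text
[0.5032 0.193  0.058 ] -5.773110940727847 -6.267865742897469 0.169779136696774 0.07079819365335394
[ 0.5045 -0.0688  0.07  ] -5.213907580198736 -4.243687472091723 0.1237752127880974 0.0859770147783716
[ 0.5042 -0.0696  0.01  ] -4.87218253524685 -5.426532943970533 0.14650724186107922 0.1540828116681218
notch [ 0.5076 -0.025   0.07  ] [ 0.5003 -0.1126  0.07  ]
handle top [0.5082 0.2337 0.124 ] steel [0.5007 0.1471 0.124 ]
tri [0.5124 0.2336 0.0761]
[-80.3568  30.2203  82.0886   0.0021  67.6871 -10.2254]
```

Request:
{"op": "move_arm", "data": {
  "increments": [
    [0.983, -0.877, -0.133, 0, 0, -0.356, 0.7],
    [0.983, -0.877, -0.133, 0, 0, -0.356, 0.7],
    [0.983, -0.877, -0.133, 0, 0, -0.356, 0.7],
    [0.983, -0.877, -0.133, 0, 0, -0.356, 0.7],
    [0.983, -0.877, -0.133, 0, 0, -0.356, 0.7],
    [0.983, -0.877, -0.133, 0, 0, -0.356, 0.7],
    [0.983, -0.877, -0.133, 0, 0, -0.356, 0.7],
    [0.983, -0.877, -0.133, 0, 0, -0.356, 0.7],
    [0.983, -0.877, -0.133, 0, 0, -0.356, 0.7],
    [0.983, -0.877, -0.133, 0, 0, -0.356, 0.7]
  ]
}}

```text
time_s: 1.73
position: [0.4013, -0.2362, 0.2526]
tcp_rot: [[0.099, 0.995, 0.001], [0.995, -0.099, 0.001], [0.001, 0.001, -1.0]]
force: [-1.2, 0.1, -0.1]
opening: 0.703
grasp_force: 0.0
```

Request:
{"op": "move_arm", "data": {
  "increments": [
    [1, 0.196, 0, 0, 0, 0, 0.7],
    [1, 0.196, 0, 0, 0, 0, 0.7],
    [1, 0.196, 0, 0, 0, 0, 0.7],
    [1, 0.196, 0, 0, 0, 0, 0.7],
    [1, 0.196, 0, 0, 0, 0, 0.7],
    [1, 0.196, 0, 0, 0, 0, 0.7],
    [1, 0.196, 0, 0, 0, 0, 0.7],
    [1, 0.196, 0, 0, 0, 0, 0.7]
  ]
}}

```text
time_s: 2.4
position: [0.4914, 0.0568, 0.2523]
tcp_rot: [[0.101, 0.995, 0.002], [0.995, -0.101, 0.002], [0.002, 0.002, -1.0]]
force: [0.6, -1.0, -0.5]
opening: 0.697
grasp_force: 0.0
```

Request:
{"op": "move_arm", "data": {
  "increments": [
    [0.55, 0, 0, 0, 0, 0, 0.7],
    [0.55, 0, 0, 0, 0, 0, 0.7],
    [0.55, 0, 0, 0, 0, 0, 0.7],
    [0.55, 0, 0, 0, 0, 0, 0.7],
    [0.55, 0, 0, 0, 0, 0, 0.7],
    [0.55, 0, 0, 0, 0, 0, 0.7]
  ]
}}

```text
time_s: 2.9
position: [0.5076, 0.2181, 0.2518]
tcp_rot: [[0.101, 0.995, 0.0], [0.995, -0.101, -0.0], [-0.0, 0.0, -1.0]]
force: [0.3, -0.7, -0.5]
opening: 0.702
grasp_force: 0.0
```

```bash
python3 - <<'E'
from h import *
np.set_printoptions(precision=4,suppress=True)
c=cap('wrist','w1.png');s=bot.read_state();print(s['position'],s['tcp_rot'],s['joint_positions'],c['eye'],c['orientation'])
print([(d['location'],d['conf']) for d in nets.find_in('wrist','wedge_handle')])
print(proj(c,[.5075,.2345,.124]),proj(c,[.5075,.2345,.095]))
E
```

```text
[0.5075 0.2166 0.2517] [[ 0.1031  0.9947 -0.0004]
 [ 0.9947 -0.1031 -0.0008]
 [-0.0008 -0.0003 -1.    ]] [11.5324 21.9463 89.939  -0.0418 68.1476 17.4653] [0.5155 0.2974 0.4256] [[ 0.995   0.0958  0.0285]
 [-0.0999  0.9528  0.2866]
 [ 0.0002 -0.288   0.9576]]
[([309.0, 158.6], 0.96), ([288.7, 23.7], 0.84), ([500.4, 132.0], 0.76), ([311.1, 240.0], 0.38)]
[310.7219 169.7516] [310.8796 163.3359]
```

View pics/w1.png

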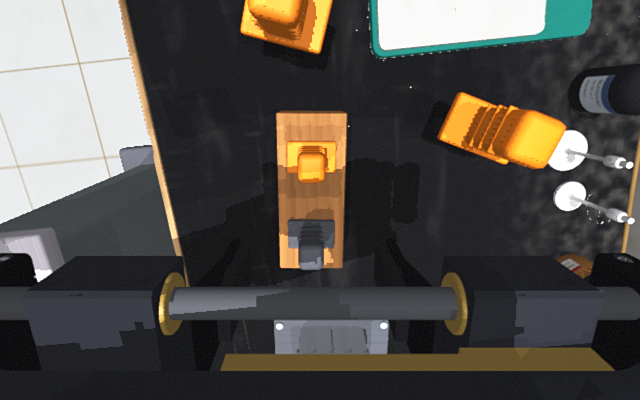

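Request:
{"op": "move_arm", "data": {
  "increments": [
    [0.065, -0.005, 0, 0, 0, 0, 0.7],
    [0.065, -0.005, 0.2, 0, 0, 0, 0.7],
    [0.065, -0.005, 0.3, 0, 0, 0, 0.7],
    [0.065, -0.005, 0.4, 0, 0, 0, 0.7],
    [0.065, -0.005, 0.46, 0, 0, 0, 0.7],
    [0.065, -0.005, 0.51, 0, 0, 0, 0.7],
    [0.065, -0.005, 0.54, 0, 0, 0, 0.7],
    [0.065, -0.005, 0.56, 0, 0, 0, 0.7],
    [0.065, -0.005, 0.56, 0, 0, 0, 0.7]
  ]
}}

```text
time_s: 3.75
position: [0.5083, 0.2345, 0.0833]
tcp_rot: [[0.107, 0.994, -0.001], [0.994, -0.107, -0.0], [-0.001, -0.001, -1.0]]
force: [-0.2, 0.3, -0.2]
opening: 0.703
grasp_force: 0.0
```

Request:
{"op": "move_arm", "data": {
  "increments": [
    [0, 0, 0, 0, 0, 0, 0.1],
    [0, 0, 0, 0, 0, 0, 0.1],
    [0, 0, 0, 0, 0, 0, 0.1],
    [0, 0, 0, 0, 0, 0, 0.1],
    [0, 0, 0, 0, 0, 0, 0.1],
    [0, 0, 0, 0, 0, 0, 0.1]
  ]
}}

```text
time_s: 4.25
position: [0.5086, 0.2358, 0.0844]
tcp_rot: [[0.105, 0.994, 0.001], [0.994, -0.105, 0.0], [0.0, 0.001, -1.0]]
force: [-0.1, 0.1, -0.5]
opening: 0.336
grasp_force: 0.0
```

Request:
{"op": "move_arm", "data": {
  "increments": [
    [0, 0, 0, 0, 0, 0, 0],
    [0, 0, 0, 0, 0, 0, 0],
    [0, 0, 0, 0, 0, 0, 0],
    [0, 0, 0, 0, 0, 0, 0]
  ]
}}

```text
time_s: 4.58
position: [0.5084, 0.2358, 0.0842]
tcp_rot: [[0.105, 0.994, 0.0], [0.994, -0.105, 0.0], [0.0, 0.0, -1.0]]
force: [-1.6, -0.2, 3.4]
opening: 0.282
grasp_force: 30.0
```

```bash
python3 - <<'E'
from h import *
c=cap('wrist');s=cap('scene','s2.png')
cv2.imwrite('pics/s2c.png',cv2.resize(s['image'][130:280,230:450],(800,545),interpolation=cv2.INTER_CUBIC))
E
```

```text
(no output)
```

View pics/s2c.png

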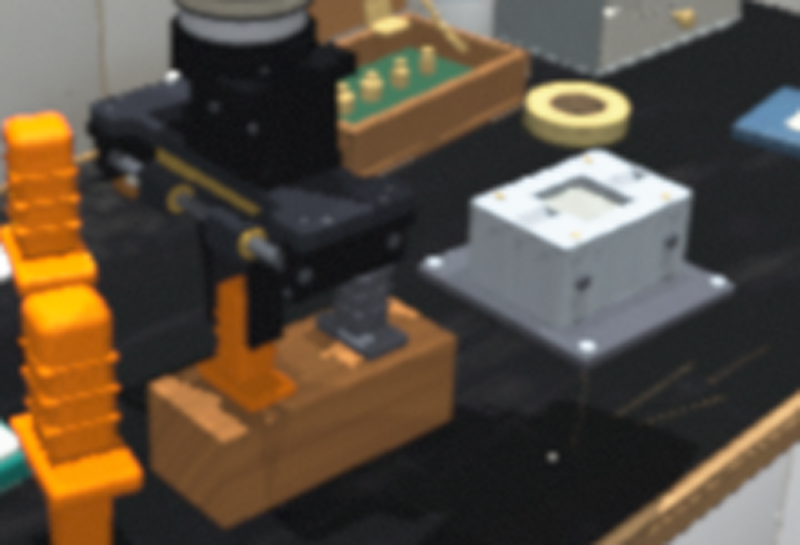

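Firmly gripped at 24.5 mm: the fingers are on the orange handle in the stand. Next I lift it and carry it over the left notch.

Request:
{"op": "move_arm", "data": {
  "increments": [
    [0, 0, -0.1, 0, 0, 0, 0],
    [0, 0, -0.22, 0, 0, 0, 0],
    [0, 0, -0.34, 0, 0, 0, 0],
    [0, 0, -0.45, 0, 0, 0, 0],
    [0, 0, -0.5, 0, 0, 0, 0],
    [0, 0, -0.5, 0, 0, 0, 0]
  ]
}}

```text
time_s: 5.18
position: [0.5111, 0.2363, 0.238]
tcp_rot: [[0.105, 0.994, 0.009], [0.994, -0.105, 0.002], [0.003, 0.009, -1.0]]
force: [-0.2, 0.2, -0.7]
opening: 0.273
grasp_force: 30.0
```

Request:
{"op": "move_arm", "data": {
  "increments": [
    [-0.12, 0.013, 0, 0, 0, -0.0055, 0],
    [-0.24, 0.026, 0, 0, 0, -0.0055, 0],
    [-0.36, 0.038, 0, 0, 0, -0.0055, 0],
    [-0.48, 0.05, 0, 0, 0, -0.0055, 0],
    [-0.6, 0.063, 0, 0, 0, -0.0055, 0],
    [-0.72, 0.075, 0, 0, 0, -0.0055, 0],
    [-0.81, 0.085, 0, 0, 0, -0.0055, 0],
    [-0.865, 0.09, 0, 0, 0, -0.0055, 0],
    [-0.865, 0.09, 0, 0, 0, -0.0055, 0]
  ]
}}

```text
time_s: 5.93
position: [0.5071, -0.0285, 0.2319]
tcp_rot: [[0.092, 0.996, -0.003], [0.996, -0.092, -0.001], [-0.001, -0.003, -1.0]]
force: [-0.4, 0.8, -0.9]
opening: 0.274
grasp_force: 30.0
```

```bash
python3 - <<'E'
from h import *
np.set_printoptions(precision=4,suppress=True)
c=cap('wrist','w2.png');s=bot.read_state();p=s['position'];print(p,s['force'],s['opening'])
for t in ['near_left','far_left','near_right','far_right','mould','wedge_handle']: print(t,[(np.array(d['location']),d['conf']) for d in nets.find_in('wrist',t)[:2]])
for q in [(.5081,-.0252,.07),(.5005,-.1128,.07),(p[0],p[1],p[2]-.078)]: print(proj(c,q))
cv2.imwrite('pics/w2c.png',cv2.resize(c['image'][60:300,160:480],(800,600),interpolation=cv2.INTER_CUBIC))
E
```

```text
[ 0.5069 -0.0266  0.232 ] [-0.7415 -0.2936 -0.174 ] 0.2743907316648801
near_left [(array([288. , 171.7]), 0.75)]
far_left [(array([337.6, 174.8]), 0.74)]
near_right [(array([286.3, 175.6]), 0.67)]
far_right [(array([335.4, 172.8]), 0.59)]
mould [(array([315.2, 177.5]), 0.94), (array([339.6, 175.3]), 0.52)]
wedge_handle [(array([311.2, 238.3]), 0.58), (array([286.8, 175.1]), 0.39)]
[313.9437 175.5298]
[314.2975 259.1316]
[312.5091 202.9908]
```

View pics/w2c.png

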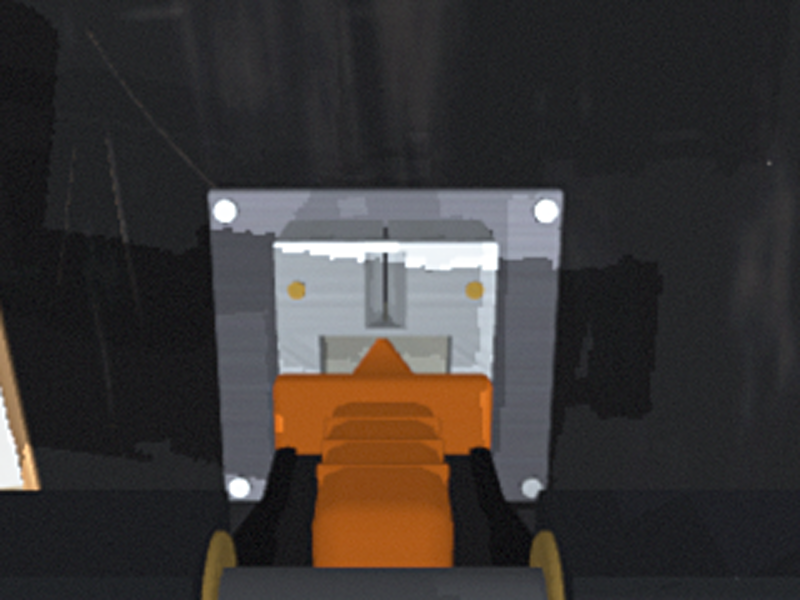

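Notch centre at full-image (314,176) against a predicted (314,175.5), and the tip at about (313,204), so both estimates hold. I make the first push about half-way.

Request:
{"op": "move_arm", "data": {
  "increments": [
    [0.005, 0.004, 0, 0, 0, 0, 0],
    [0.005, 0.004, 0.1, 0, 0, 0, 0],
    [0.005, 0.004, 0.18, 0, 0, 0, 0],
    [0.005, 0.004, 0.22, 0, 0, 0, 0],
    [0.005, 0.004, 0.25, 0, 0, 0, 0],
    [0.005, 0.004, 0.27, 0, 0, 0, 0],
    [0.005, 0.004, 0.28, 0, 0, 0, 0],
    [0.005, 0.004, 0.28, 0, 0, 0, 0]
  ]
}}

```text
time_s: 6.95
position: [0.5095, -0.0237, 0.1499]
tcp_rot: [[0.088, 0.996, 0.0], [0.996, -0.088, -0.0], [-0.0, 0.0, -1.0]]
force: [0.4, 0.2, -0.9]
opening: 0.269
grasp_force: 30.0
```

Request:
{"op": "move_arm", "data": {
  "increments": [
    [0, 0, 0.015, 0, 0, 0, 0],
    [0, 0, 0.03, 0, 0, 0, 0],
    [0, 0, 0.045, 0, 0, 0, 0],
    [0, 0, 0.06, 0, 0, 0, 0],
    [0, 0, 0.075, 0, 0, 0, 0],
    [0, 0, 0.09, 0, 0, 0, 0],
    [0, 0, 0.1, 0, 0, 0, 0],
    [0, 0, 0.1, 0, 0, 0, 0]
  ]
}}

```text
time_s: 7.62
position: [0.51, -0.024, 0.1204]
tcp_rot: [[0.089, 0.996, 0.002], [0.996, -0.089, -0.0], [-0.0, 0.002, -1.0]]
force: [0.1, 1.2, 1.6]
opening: 0.274
grasp_force: 30.0
```

Request:
{"op": "move_arm", "data": {
  "increments": [
    [0, 0, 0.008, 0, 0, 0, 0],
    [0, 0, 0.016, 0, 0, 0, 0],
    [0, 0, 0.016, 0, 0, 0, 0]
  ]
}}

```text
time_s: 7.87
position: [0.5102, -0.024, 0.1156]
tcp_rot: [[0.088, 0.996, 0.002], [0.996, -0.088, -0.0], [-0.0, 0.002, -1.0]]
force: [-0.0, 0.4, 3.9]
opening: 0.271
grasp_force: 30.0
```

```bash
python3 - <<'E'
from h import *
np.set_printoptions(precision=4,suppress=True)
c=cap('wrist','w3.png');s=bot.read_state();p=s['position'];print(p,s['force'],s['opening'])
cv2.imwrite('pics/w3c.png',cv2.resize(c['image'][100:260,210:420],(800,600),interpolation=cv2.INTER_CUBIC))
E
```

```text
[ 0.5102 -0.024   0.1156] [0.4895 0.7539 1.9764] 0.2726674862293369
```

View pics/w3c.png

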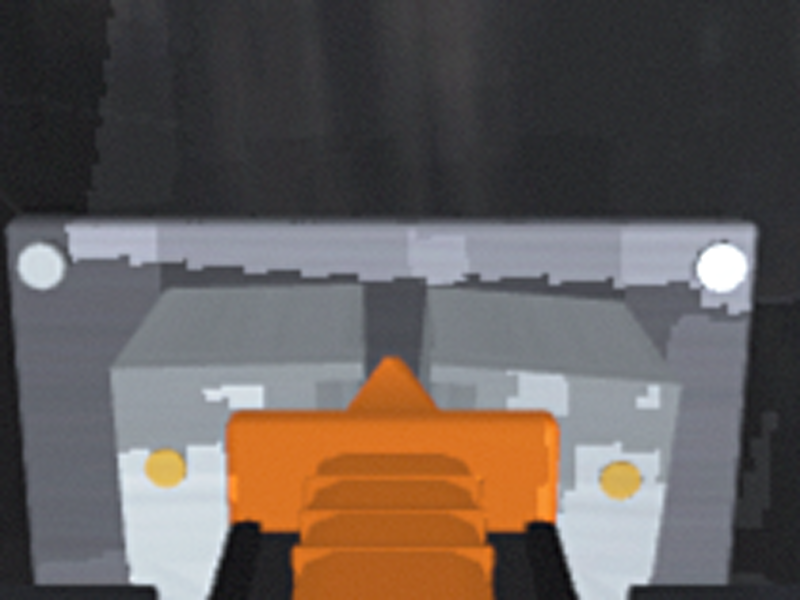

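Left gap is about 9–10 mm, from seam edges at crop columns 365 to 425, with the wedge about half-way in. Now I withdraw and shift to the right notch.

Request:
{"op": "move_arm", "data": {
  "increments": [
    [0, 0, -0.03, 0, 0, 0, 0],
    [0, 0, -0.07, 0, 0, 0, 0],
    [0, 0, -0.12, 0, 0, 0, 0],
    [0, 0, -0.18, 0, 0, 0, 0],
    [0, 0, -0.18, 0, 0, 0, 0],
    [-0.1, -0.002, -0.18, 0, 0, 0, 0],
    [-0.2, -0.004, -0.18, 0, 0, 0, 0],
    [-0.297, -0.005, -0.18, 0, 0, 0, 0],
    [-0.297, -0.005, -0.18, 0, 0, 0, 0],
    [-0.297, -0.005, -0.18, 0, 0, 0, 0]
  ]
}}

```text
time_s: 8.75
position: [0.4993, -0.1136, 0.1686]
tcp_rot: [[0.091, 0.996, -0.001], [0.996, -0.091, 0.001], [0.001, -0.001, -1.0]]
force: [-0.5, 0.4, -0.5]
opening: 0.27
grasp_force: 30.0
```

```bash
python3 - <<'E'
from h import *
np.set_printoptions(precision=4,suppress=True)
c=cap('wrist','w4.png');s=bot.read_state();p=s['position'];print(p,s['force'],s['opening'])
t=cap('top')
a=cv2.resize(c['image'][90:250,210:420],(800,600),interpolation=cv2.INTER_CUBIC)[:, :]
b=cv2.resize(t['image'][180:260,340:430],(338,300),interpolation=cv2.INTER_CUBIC)
a[:300,462:]=b
cv2.imwrite('pics/w4c.png',a)
print(proj(c,(p[0],p[1],p[2]-.078)),proj(c,(.5015,-.1127,.07)),proj(c,(.5088,-.0252,.07)))
E
```

```text
[ 0.4991 -0.1124  0.1685] [ 0.0405 -0.4954 -0.9967] 0.2695113190417665
[312.4534 204.1026] [315.6118 196.4388] [315.0099  79.2191]
```

View pics/w4c.png

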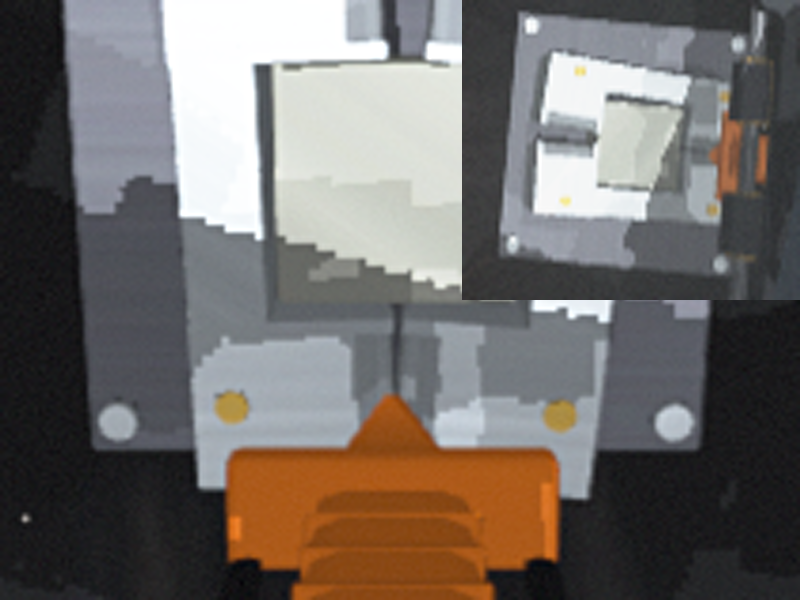

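Right seam at full-image (315,197), still nearly shut, and the tip is at 312.5, so I shift +2 mm in x. I push the right end a bit past half, to about a 12 mm gap.

Request:
{"op": "move_arm", "data": {
  "increments": [
    [0, 0.007, 0, 0, 0, 0, 0],
    [0, 0.007, 0.03, 0, 0, 0, 0],
    [0, 0.007, 0.06, 0, 0, 0, 0],
    [0, 0.007, 0.085, 0, 0, 0, 0],
    [0, 0.007, 0.105, 0, 0, 0, 0],
    [0, 0.007, 0.125, 0, 0, 0, 0],
    [0, 0.007, 0.145, 0, 0, 0, 0],
    [0, 0.007, 0.165, 0, 0, 0, 0],
    [0, 0.007, 0.185, 0, 0, 0, 0],
    [0, 0.007, 0.2, 0, 0, 0, 0]
  ]
}}

```text
time_s: 9.68
position: [0.5028, -0.1128, 0.1093]
tcp_rot: [[0.088, 0.996, 0.002], [0.996, -0.088, -0.001], [-0.001, 0.002, -1.0]]
force: [-0.4, 1.0, 7.1]
opening: 0.272
grasp_force: 30.0
```

Request:
{"op": "move_arm", "data": {
  "increments": [
    [0, 0, 0, 0, 0, 0, 0],
    [0, 0, 0, 0, 0, 0, 0]
  ]
}}

```text
time_s: 9.85
position: [0.5026, -0.1128, 0.1087]
tcp_rot: [[0.088, 0.996, 0.001], [0.996, -0.088, -0.0], [-0.0, 0.001, -1.0]]
force: [1.6, -0.1, -1.7]
opening: 0.274
grasp_force: 30.0
```

Request:
{"op": "move_arm", "data": {
  "increments": [
    [0, 0, -0.04, 0, 0, 0, 0],
    [0, 0, -0.1, 0, 0, 0, 0],
    [0, 0, -0.17, 0, 0, 0, 0],
    [0, 0, -0.22, 0, 0, 0, 0],
    [0, 0, -0.22, 0, 0, 0, 0],
    [0.1, -0.001, -0.22, 0, 0, 0, 0],
    [0.2, -0.002, -0.22, 0, 0, 0, 0],
    [0.295, -0.003, -0.22, 0, 0, 0, 0],
    [0.295, -0.003, -0.22, 0, 0, 0, 0],
    [0.295, -0.003, -0.22, 0, 0, 0, 0]
  ]
}}

```text
time_s: 10.68
position: [0.5078, -0.0229, 0.1739]
tcp_rot: [[0.085, 0.996, -0.003], [0.996, -0.085, 0.0], [0.0, -0.003, -1.0]]
force: [-0.2, -0.6, -0.8]
opening: 0.274
grasp_force: 30.0
```

```bash
python3 - <<'E'
from h import *
np.set_printoptions(precision=4,suppress=True)
c=cap('wrist','w5.png');s=bot.read_state();p=s['position'];print(p,s['force'],s['opening'])
t=cap('top')
a=cv2.resize(c['image'][100:260,210:420],(800,600),interpolation=cv2.INTER_CUBIC)[:, :]
b=cv2.resize(t['image'][180:260,340:430],(338,300),interpolation=cv2.INTER_CUBIC)
a[300:,462:]=b
cv2.imwrite('pics/w5c.png',a)
print(proj(c,(p[0],p[1],p[2]-.078)),proj(c,(.509,-.0252,.07)))
E
```

```text
[ 0.5082 -0.0239  0.1741] [-0.0733  0.6011 -0.6775] 0.276748818702572
[313.7114 206.9004] [314.841 198.447]
```

View pics/w5c.png

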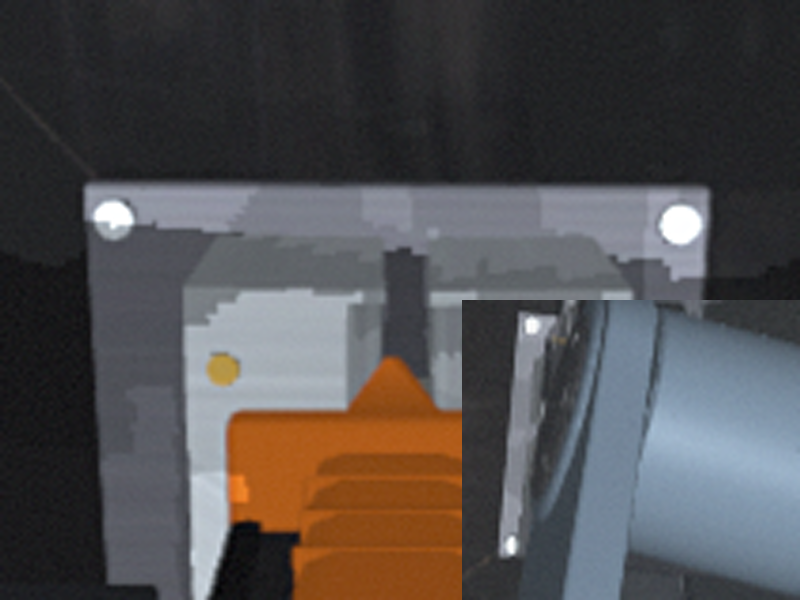

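Left seam middle is at full-image 316.6 and the tip at 313.5, so I shift +2 mm and push home.

Request:
{"op": "move_arm", "data": {
  "increments": [
    [0, 0.007, 0, 0, 0, 0, 0],
    [0, 0.007, 0.05, 0, 0, 0, 0],
    [0, 0.007, 0.1, 0, 0, 0, 0],
    [0, 0.007, 0.13, 0, 0, 0, 0],
    [0, 0.007, 0.155, 0, 0, 0, 0],
    [0, 0.007, 0.18, 0, 0, 0, 0],
    [0, 0.007, 0.205, 0, 0, 0, 0],
    [0, 0.007, 0.225, 0, 0, 0, 0],
    [0, 0.007, 0.24, 0, 0, 0, 0],
    [0, 0.007, 0.25, 0, 0, 0, 0]
  ]
}}

```text
time_s: 11.62
position: [0.5118, -0.0249, 0.1006]
tcp_rot: [[0.088, 0.996, 0.002], [0.996, -0.088, -0.001], [-0.0, 0.002, -1.0]]
force: [-0.8, 0.1, 7.2]
opening: 0.275
grasp_force: 30.0
```

Request:
{"op": "move_arm", "data": {
  "increments": [
    [0, 0, 0.005, 0, 0, 0, 0],
    [0, 0, 0.01, 0, 0, 0, 0],
    [0, 0, 0.015, 0, 0, 0, 0],
    [0, 0, 0.015, 0, 0, 0, 0]
  ]
}}

```text
time_s: 11.95
position: [0.5123, -0.025, 0.0964]
tcp_rot: [[0.088, 0.996, 0.003], [0.996, -0.088, -0.001], [-0.001, 0.003, -1.0]]
force: [-0.1, -0.0, 4.2]
opening: 0.271
grasp_force: 30.0
```

Request:
{"op": "move_arm", "data": {
  "increments": [
    [0, 0, 0.005, 0, 0, 0, 0],
    [0, 0, 0.01, 0, 0, 0, 0],
    [0, 0, 0.01, 0, 0, 0, 0]
  ]
}}

```text
time_s: 12.2
position: [0.5125, -0.0248, 0.0955]
tcp_rot: [[0.088, 0.996, 0.004], [0.996, -0.088, -0.001], [-0.001, 0.004, -1.0]]
force: [-3.5, 1.7, 20.9]
opening: 0.273
grasp_force: 30.0
```

Collar down at the left: contact rose to 21 N. Back to the right end.

Request:
{"op": "move_arm", "data": {
  "increments": [
    [0, 0, -0.06, 0, 0, 0, 0],
    [0, 0, -0.13, 0, 0, 0, 0],
    [0, 0, -0.21, 0, 0, 0, 0],
    [0, 0, -0.28, 0, 0, 0, 0],
    [0, 0, -0.28, 0, 0, 0, 0],
    [-0.1, -0.002, -0.28, 0, 0, 0, 0],
    [-0.2, -0.004, -0.28, 0, 0, 0, 0],
    [-0.295, -0.006, -0.28, 0, 0, 0, 0],
    [-0.295, -0.006, -0.28, 0, 0, 0, 0],
    [-0.295, -0.006, -0.28, 0, 0, 0, 0]
  ]
}}

```text
time_s: 13.03
position: [0.5011, -0.1138, 0.1758]
tcp_rot: [[0.091, 0.996, -0.001], [0.996, -0.091, 0.001], [0.001, -0.001, -1.0]]
force: [0.0, 0.6, -0.8]
opening: 0.275
grasp_force: 30.0
```

```bash
python3 - <<'E'
from h import *
np.set_printoptions(precision=4,suppress=True)
c=cap('wrist','w6.png');s=bot.read_state();p=s['position'];print(p,s['force'],s['opening'])
cv2.imwrite('pics/w6c.png',cv2.resize(c['image'][80:260,200:440],(800,600),interpolation=cv2.INTER_CUBIC))
print(proj(c,(p[0],p[1],p[2]-.078)),proj(c,(.502,-.1127,.07)))
E
```

```text
[ 0.5008 -0.1127  0.1758] [-0.9535  0.2547 -1.2284] 0.27182418238747624
[312.345  204.1381] [313.8456 193.841 ]
```

View pics/w6c.png

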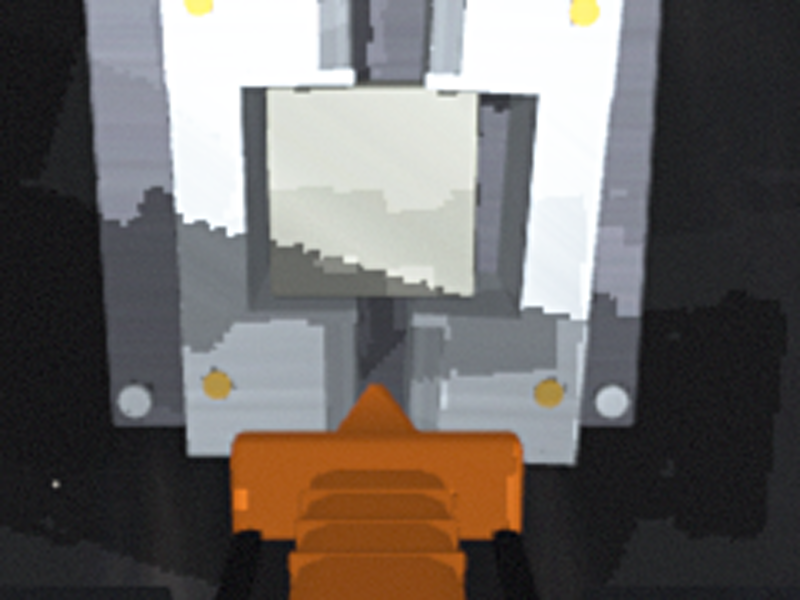

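Left gap is 60–70 px of the 3.3× crop. The right seam middle is at 315 and the tip at 312.3, so +2 mm again, then home.

Request:
{"op": "move_arm", "data": {
  "increments": [
    [0, 0.007, 0, 0, 0, 0, 0],
    [0, 0.007, 0.05, 0, 0, 0, 0],
    [0, 0.007, 0.1, 0, 0, 0, 0],
    [0, 0.007, 0.135, 0, 0, 0, 0],
    [0, 0.007, 0.16, 0, 0, 0, 0],
    [0, 0.007, 0.185, 0, 0, 0, 0],
    [0, 0.007, 0.21, 0, 0, 0, 0],
    [0, 0.007, 0.23, 0, 0, 0, 0],
    [0, 0.007, 0.245, 0, 0, 0, 0],
    [0, 0.007, 0.255, 0, 0, 0, 0]
  ]
}}

```text
time_s: 13.92
position: [0.504, -0.1128, 0.1004]
tcp_rot: [[0.088, 0.996, 0.001], [0.996, -0.088, -0.0], [-0.0, 0.001, -1.0]]
force: [-0.4, -0.2, 7.4]
opening: 0.272
grasp_force: 30.0
```

Request:
{"op": "move_arm", "data": {
  "increments": [
    [0, 0, 0.005, 0, 0, 0, 0],
    [0, 0, 0.01, 0, 0, 0, 0],
    [0, 0, 0.015, 0, 0, 0, 0],
    [0, 0, 0.02, 0, 0, 0, 0],
    [0, 0, 0.02, 0, 0, 0, 0]
  ]
}}

```text
time_s: 14.33
position: [0.5048, -0.1133, 0.0959]
tcp_rot: [[0.088, 0.996, 0.003], [0.996, -0.088, -0.001], [-0.001, 0.003, -1.0]]
force: [-1.5, 0.2, 11.1]
opening: 0.274
grasp_force: 30.0
```

Request:
{"op": "move_arm", "data": {
  "increments": [
    [0, 0, 0.005, 0, 0, 0, 0],
    [0, 0, 0.005, 0, 0, 0, 0],
    [0, 0, 0.005, 0, 0, 0, 0]
  ]
}}

```text
time_s: 14.58
position: [0.5049, -0.1133, 0.0958]
tcp_rot: [[0.088, 0.996, 0.004], [0.996, -0.088, -0.002], [-0.002, 0.004, -1.0]]
force: [-3.6, 1.8, 20.7]
opening: 0.274
grasp_force: 30.0
```

Request:
{"op": "move_arm", "data": {
  "increments": [
    [0, 0, 0, 0, 0, 0, 0.35],
    [0, 0, 0, 0, 0, 0, 0.45],
    [0, 0, 0, 0, 0, 0, 0.6],
    [0, 0, 0, 0, 0, 0, 0.7],
    [0, 0, 0, 0, 0, 0, 0.7],
    [0, 0, 0, 0, 0, 0, 0.7]
  ]
}}

```text
time_s: 15.08
position: [0.5034, -0.1128, 0.0923]
tcp_rot: [[0.088, 0.996, -0.0], [0.996, -0.088, 0.0], [0.0, -0.0, -1.0]]
force: [0.3, -0.1, -0.5]
opening: 0.639
grasp_force: 0.0
```

Request:
{"op": "move_arm", "data": {
  "increments": [
    [0, 0, -0.06, 0, 0, 0, 0.7],
    [0, 0, -0.14, 0, 0, 0, 0.7],
    [0, 0, -0.25, 0, 0, 0, 0.7],
    [0, 0, -0.36, 0, 0, 0, 0.7],
    [-0.12, 0, -0.45, 0, 0, 0, 0.7],
    [-0.25, 0, -0.45, 0, 0, 0, 0.7],
    [-0.38, 0, -0.45, 0, 0, 0, 0.7],
    [-0.5, 0, -0.45, 0, 0, 0, 0.7],
    [-0.6, 0, -0.45, 0, 0, 0, 0.7],
    [-0.6, 0, -0.45, 0, 0, 0, 0.7]
  ]
}}

```text
time_s: 15.92
position: [0.4876, -0.2986, 0.2276]
tcp_rot: [[0.093, 0.996, 0.002], [0.996, -0.093, -0.005], [-0.004, 0.002, -1.0]]
force: [0.3, -1.0, 0.2]
opening: 0.7
grasp_force: 0.0
```

```bash
python3 - <<'E'
from h import *
print(bot.read_state()['position'])
s=cap('scene');t=cap('top')
a=cv2.resize(t['image'][170:270,340:440],(400,400),interpolation=cv2.INTER_CUBIC)
b=cv2.resize(s['image'][130:230,350:450],(400,400),interpolation=cv2.INTER_CUBIC)
cv2.imwrite('pics/f.png',np.hstack([a,b]))
E
```

```text
[ 0.4876391  -0.29858517  0.22760078]
```

View pics/f.png

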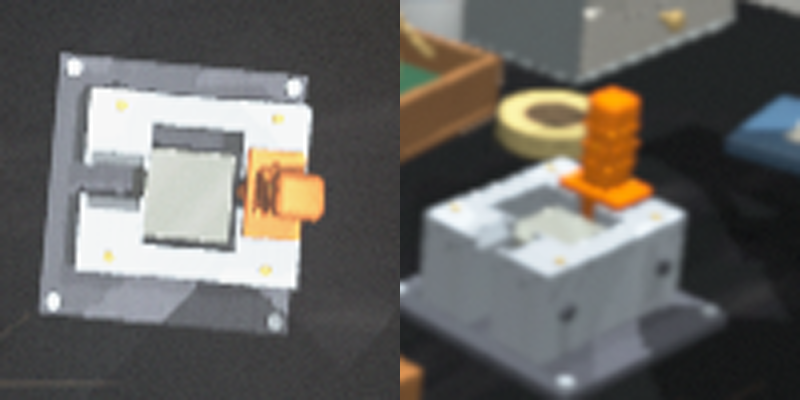

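```bash
python3 - <<'E'
from h import *
s=cap('scene');b=s['image'].astype(int)
m=(b[...,2]>150)&(b[...,0]<70)&(b[...,1]<170)
ys,xs=np.nonzero(m[140:190,480-90:420]);xs+=390;ys+=140
print('orange bbox',xs.min(),xs.max(),ys.min(),ys.max())
a=np.radians(-5);X=np.array([np.cos(a),np.sin(a),0]);Y=np.array([-np.sin(a),np.cos(a),0])
for h in (.107,.112):
    o=np.array([.5035,-.1128,h])
    print(h,np.round([proj(s,o+i*X*.025+j*Y*.016+[0,0,-.037]) for i in(-1,1) for j in (-1,1)],1).tolist(),np.round([proj(s,o+i*X*.012+j*Y*.013+[0,0,.029]) for i in(-1,1) for j in (-1,1)],1).tolist())
E
```

```text
orange bbox 391 412 152 181
0.107 [[412.4, 179.7], [404.0, 183.4], [397.0, 172.8], [388.6, 176.3]] [[410.5, 153.8], [403.4, 156.5], [402.8, 150.7], [395.8, 153.4]]
0.112 [[412.7, 177.9], [404.2, 181.6], [397.2, 171.0], [388.7, 174.5]] [[410.7, 151.9], [403.6, 154.6], [403.0, 148.8], [396.0, 151.5]]
```

```bash
python3 -c "
from rig import workorder
print(workorder.hand_in())"
```

```text
the job is handed in; nothing more can be done
None
```

The mould is parted evenly: the small orange wedge went home at the left end and then the right, where it stands released; the steel wedge was left in its slot, and the job is handed in at about 16 s of the 56 s allowed (no verdict was returned).

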